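# Set the drying-cabinet door to the angle pointer and hold it

### The job

The door-angle sensor of the small drying cabinet is being checked: take the drop-down door and lower it all the way to its stop, never letting it drop, then swing it back up until it lies in line with the angle pointer beside its hinge. The door falls if let go, so finish while still holding it there with the gripper's fingers, motionless. Do not shift the pointer or prop the door on anything, and leave the things standing around and on the cabinet where they are.

Things in the scene. Friction and masses are not known exactly. Their poses are not given: they have to be found in the camera images.
- cabinet: Light-grey bench drying cabinet, fixed, 250 mm wide, 235 mm deep, roof 190 mm above the table and starting 28 mm behind the hinge line. Origin: on the table below the middle of the door's hinge line. Its -x axis points out of the front (the way the door comes down), y along the hinge, z up. The front looks roughly to world +y (the robot's left), give or take 17 degrees.
- door (a joint): Angle of the steel drop-down door about its bottom hinge, rad: 0 upright; -0.15 shut (leans back into the cabinet, rests there by its weight); grows as it comes down out of the front; 1.40 fully down on its stop. The hinge turns freely: past upright the door (about 0.5 kg) falls open unless held; 0.6 to 3 N at the bar holds it. Door: 220 mm wide, 12 thick, reaching 130 from the hinge.
- door_hinge (a point): Middle of the door's hinge line, 65 mm above the table. Its axes turn with the door: z runs up the door from the hinge to the bar, y along the hinge, x through the door's thickness.
- door_bar (a point): Middle of the door's grip: round steel bar, 12 mm thick, 130 mm long, parallel to the hinge, 38 mm beyond the door's free edge (32 mm clear) on two 10 mm posts 120 mm apart. Axes turn with the door, as for the hinge. At door angle q it lies 168*sin(q) mm out of the front (cabinet's -x) and 168*cos(q) mm up from the hinge.
- pointer (a joint): Angle of the angle pointer, rad, same zero and direction as the door: the door is in line with it when both read the same. Between 0.4 and 1.1; stiff, stays where it was set.
- pointer_tip (a point): Tip of the angle pointer: slim dark steel strip, 9 mm wide, 134 mm from the hinge line to its tip, turning about the door's own hinge line, 143 mm from the door's middle along the cabinet's +y (the side away from the robot), beside a graduated aluminium quadrant of 85 mm radius. Its axes turn with it, z from the hinge line to the tip.
- tip_box: Bystander: box of pipette tips, closed, pink foot and pale lid, 120 x 80 x 50 mm. Origin: centre of its underside.
- jar: Bystander: glass jar with white screw cap, 70 mm across, 100 mm tall. Origin: centre of its underside.
- phone: Bystander: black phone lying flat, 150 x 75 x 10 mm. Origin: centre of its underside.
- beaker: Bystander: empty glass beaker, 68 mm across, 85 mm tall. Origin: centre of its underside.
- tube_rack: Bystander: white tube rack, 100 x 200 mm, 70 mm tall with its tubes. Origin: centre of its underside.
- pipette: Bystander: hand pipette lying flat, 290 mm long along its x, 26 mm thick. Origin: on the table, near its middle.
- timer: Bystander: white bench timer lying on the cabinet's roof towards the rear, 50 x 65 x 20 mm. Origin: centre of its underside.

How it is judged:
On the way:
1. the door is lowered fully, onto its stop (past 1.30 rad) (value of joint door above 1.3 rad), for 0.2 s.
At the end, for the whole second after the job is handed in: Through the last second the door is in line with the pointer within 0.07 rad (4 degrees), motionless (under 0.1 rad/s), held by the gripper's fingers (more than 0.25 N on the door) and touching none of the loose things (angle between the z axis of door_bar and the z axis of pointer_tip, either way round below 0.07 rad and value of joint door between 0.25 and 1.25 rad and velocity of joint door between -0.1 and 0.1 rad/s and contact force between the fingers and door above 0.25 N and contact force between door and tip_box below 0.1 N and contact force between door and jar below 0.1 N and contact force between door and phone below 0.1 N and contact force between door and beaker below 0.1 N and contact force between door and tube_rack below 0.1 N and contact force between door and pipette below 0.1 N and contact force between door and timer below 0.1 N); the arm keeps its last pose, push and grip.
It fails at once if the door drops or is flung (faster than 3.5 rad/s) (velocity of joint door above 3.5 rad/s or velocity of joint door below -3.5 rad/s).
It fails at once if the angle pointer is shifted by more than 8 mm at its tip (distance of pointer_tip from where it was at the start of the episode above 0.008 m).
It fails at once if a bystander is moved by more than 25 mm (distance of any of tip_box, jar, phone, beaker, tube_rack, pipette, timer from where it was at the start of the episode above 0.025 m).
It also fails if it takes over 42 s, if anything falls off the work surface, if the arm or the gripper's body presses on something with over 40 N, if the wrist force passes 120 N, or if a joint passes its speed limit or range.

### The arm

A 6-joint arm with a two-finger parallel gripper is mounted at the origin on the work surface. World frame = base frame: x ahead of the robot, y to its left, z up, the work surface at z = 0. Lengths are in m, angles in rad, forces in N, time in s.
With the tool pointing down it reaches from about 0.375 to 0.975 m from the base axis. Payload 3.8 kg.
Tool frame: the origin (TCP) lies midway between the tips of the shut fingers; the grasp point (between the pads) lies 19 mm behind it; z points along the fingers, y is the line along which they close (so a half turn about z gives the same grasp; the last joint's range is limited). The gripper opens to 85 mm and grips with 20 to 120 N. Pads are 22 mm wide; open, the fingers measure 114 mm over their backs; the gripper's body (76 mm by 85 mm) begins 54 mm behind the grasp point. The pads swing forward as they close: fully open they stand 13 mm farther back than shut.
Start: joints at [1.282, 0.264, 1.604, -0, 1.274, -0.037], TCP at [0.168, 0.654, 0.231] pointing down, gripper open.
Joint ranges: [-2.63, 2.63], [-0.94, 2.18], [0.31, 2.57], [-1.31, 4.45], [0, 2.66], [-2.55, 2.55]. Speed limits (rad/s): [2.57, 2.57, 3.14, 3.14, 3.14, 3.14].

### API

Orientations are given as a rotation vector (axis times angle).
In Python, from workcell import status, read_camera, workorder, masks_of gives the robot as it stands.
- The arm moves only by the tool drive_tool, never from a script. Its argument "rows" is a list of rows, each a list of 7 numbers: the turn, a rotation vector about the tool's x, y, z in degrees, then the shift along the tool's x, y, z in m, then the opening, from 0 (shut) to 1 (fully open). In form: [[ax, ay, az, tx, ty, tz, claw], ...]. A call has 1 to 8 rows; each row shifts and turns the commanded pose from where the row before left it, along the tool's axes as they then stand; what a row does not reach is not made up. A row lasts 1/12 s, in which the tool goes at most 41.7 mm and 7.16 degrees, less where a joint would pass 70% of its speed; a pose out of reach is approached as far as the arm can. A call is refused whole if a number of a shift passes 0.0417 or a number of a turn 7.16, either way. A call with a gripper value outside its range is refused whole. The fingers move at their own pace and stop on an object; "force" is the grip in N (left out, the last holds). Time passes only in rows, so rows that do not move let the fingers close. It gives the time, the measured TCP pose, the force, the opening and the grip force at its end, in the units of the state.
- status.read_state(): the state, without advancing time (a new reading comes with each control period).
- read_camera(name): name is "scene" or "top" or "wrist"; returns a dict with "color" (420x560x3 uint8, red, green, blue), "intrinsics" (3x3 intrinsics, pixels), "D" ([k1, k2, p1, p2, k3] as OpenCV has them; the pictures are not rectified), "world_from_camera" (4x4, takes a point from camera to world coordinates); the wrist camera has in their place "mount" (4x4, takes a point from camera to tool coordinates, whose origin is the TCP and whose axes are the flange's). Camera axes: x right, y up, looking along -z (the intrinsics and any distortion apply to the point x, -y, -z); pixel columns grow to the right and rows downward; lengths in m; the calibration is good to about 2 mm. A picture is of the moment at which its call begins: read the wrist's pose just before it. There is no depth.
- workorder.finish_job(): hands the job in; it is judged then, once.
Trained networks look in a picture, given as the dict that the camera call returned (one of the last four; its "shot" number tells which), for a name from the list of things; names that differ only in an ending like _2 or _b are one class to them, and where a whole thing is asked for, a point or a joint stands for the part that bears it (a point fixed in the world has none). Each returns a list of dicts, best first, with "score" (0 to 1); they miss things now and then, are a little off and sometimes report something else, mostly with a low value. They report only what shows in the picture. A call takes as long as a camera call.
- masks_of(picture, name): "mask" (420x560 bool, what is visible of it) and "bbox" ([left, top, right, bottom] in pixels, round what is visible of it).
The state is a dict: "time": time; "q": joint angles; "joint_vel": joint speeds; "joint_torque": joint torques, N m; "tool_pos": TCP position; "tcp_rot": TCP orientation; "wrist_force": force on the tool from outside, world axes, zero at the start; "torque": the same for the moment, N m; "width": opening from 0.0 (shut) to 1.0 (fully open); "grip_force": force on a finger pad.
Only numpy, scipy, OpenCV 4.12 (cv2) and the standard library are available. Lean on these libraries where they do the work, as an engineer would, in place of code of your own. Each camera call takes 0.05 s, during which the arm holds its last target. There are 200 camera calls.

## Working session

There is one attempt and no reset: what is moved stays moved. The work goes in short steps, Python scripts to look and compute and a tool call to move; the robot and the scene stay as the last step left them, time stands still between calls to the robot, and variables do not carry over. Pictures are saved under pics/ and viewed, at most 10 in all, crops included, and the job is handed in when it is done.

Besides the shell and the picture viewer there is one more tool, called after "Call:" as a command line: name --pt "numbers of a row" for each row, then --argument value for the rest. drive_tool: Moves the arm, as the interface text tells. Its arguments: {"type":"object","properties":{"rows":{"type":"array"},"force":{"type":"number"}},"required":["rows"]}

```bash
mkdir -p pics
python3 - <<'E'
from workcell import status, read_camera, workorder, masks_of
import cv2, numpy as np, pickle
print(status.read_state())
d={}
for n in ["scene","top"]:
    p=read_camera(n); d[n]=p
    cv2.imwrite(f"pics/{n}0.png",p["color"][:,:,::-1])
    print(n,p["intrinsics"].tolist(),p["D"],p["world_from_camera"].tolist())
    for k in ["door","door_bar","pointer","cabinet","timer","jar","beaker","tube_rack","pipette","tip_box","phone"]:
        for m in masks_of(p,k)[:1]: print(k,round(m["score"],2),m["bbox"]); d[n+k]=m["mask"]
pickle.dump(d,open("d.pkl","wb"))
E
```

```text
{'time': 0.0, 'q': array([ 1.28209577e+00,  2.64752681e-01,  1.60540629e+00, -1.26956749e-05,
        1.27368850e+00, -3.69187286e-02]), 'joint_vel': array([ 1.92773257e-03,  6.18548319e-05,  6.14196060e-04, -2.65318996e-04,
       -4.11072567e-05, -1.24045325e-03]), 'joint_torque': array([-1.01126821e-03, -5.15107656e+01, -3.67319870e+01, -8.86894509e-05,
        1.31132256e-02,  1.51192296e-05]), 'tool_pos': array([0.16796899, 0.6529992 , 0.2299449 ]), 'tcp_rot': array([-0.39440368, -3.1163788 ,  0.00349772]), 'wrist_force': array([ 0.08010493, -0.27894405, -0.10166128]), 'torque': array([-0.04969731,  0.0036094 , -0.03638412]), 'grip_force': 0.0, 'width': 0.9978971047885481}
scene [[438.71579278284645, 0.0, 277.09831993749697], [0.0, 438.71579278284645, 209.74579513261705], [0.0, 0.0, 1.0]] [-0.00697034  0.          0.          0.          0.        ] [[0.5709984473897581, -0.7097659719049402, 0.4125445893528618, 1.2187070267753632], [0.820902902965592, 0.49908392670666535, -0.27754937940071117, -0.36134675660216414], [-0.00889926857385629, 0.49713931571430914, 0.8676250940296498,
[... 619 characters left out ...]
9  0.          0.          0.          0.        ] [[0.02393876191576387, 0.9905055241643981, -0.13537260534447573, 0.36909700125150735], [-0.9996100439910925, 0.025663176319573093, 0.011007330889741613, 0.062180363464063505], [0.014376913092389724, 0.13505631411008268, 0.9907336152513109, 1.8458206299809237], [0.0, 0.0, 0.0, 1.0]]
door 0.55 [316.3, 199.7, 334.1, 269.6]
door_bar 0.74 [316.3, 201.1, 338.9, 270.0]
timer 0.72 [370.3, 235.7, 389.8, 258.0]
jar 0.87 [329.5, 173.1, 348.3, 195.7]
beaker 0.8 [231.9, 189.7, 254.7, 209.9]
tube_rack 0.62 [156.4, 212.8, 197.8, 275.3]
pipette 0.89 [397.5, 193.5, 413.6, 278.1]
tip_box 0.64 [278.9, 165.4, 314.8, 189.7]
phone 0.7 [220.5, 230.8, 243.4, 276.9]
```

Run:
```python
import cv2
a=cv2.imread("pics/scene0.png")[170:310,140:327]; cv2.imwrite("pics/s1.png",cv2.resize(a,None,fx=4.27,fy=4.27,interpolation=cv2.INTER_CUBIC))
a=cv2.imread("pics/top0.png")[130:290,210:420]; cv2.imwrite("pics/t1.png",cv2.resize(a,None,fx=3.75,fy=3.75,interpolation=cv2.INTER_CUBIC))
```

```text
(no output)
```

View pics/s1.png

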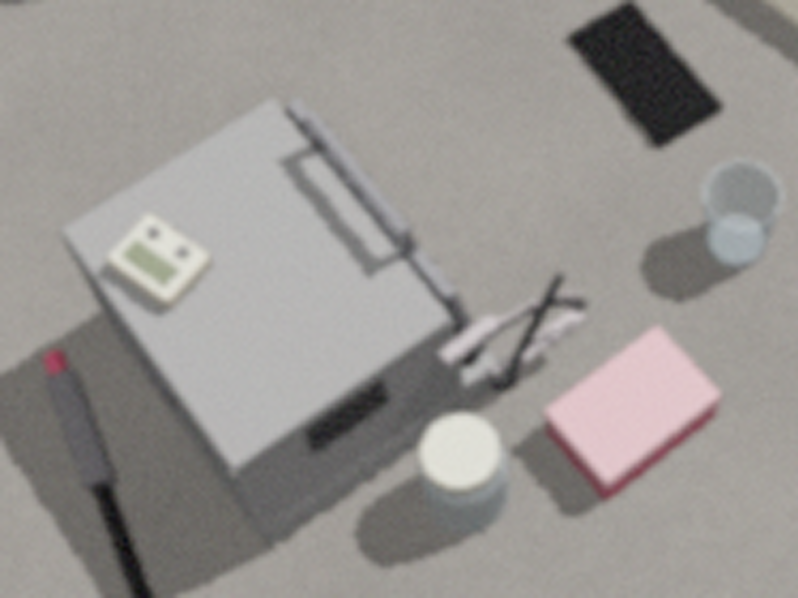

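View pics/t1.png

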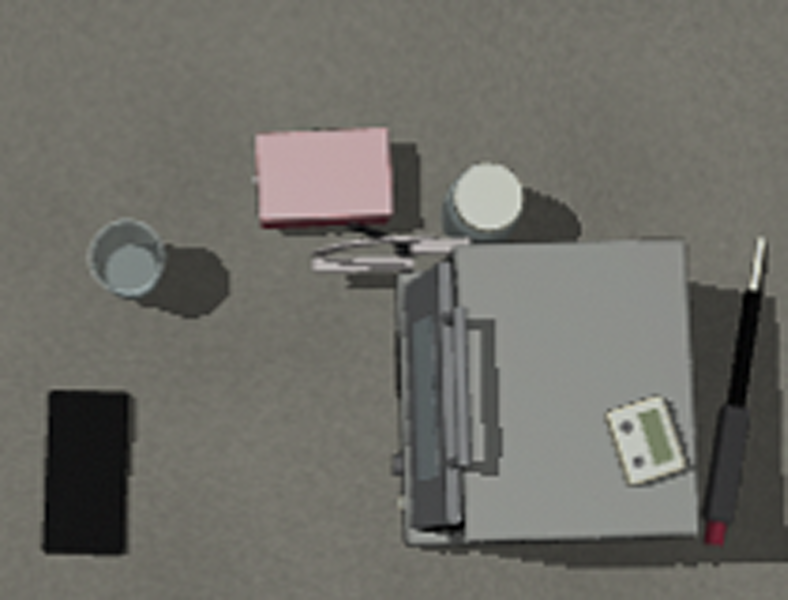

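```bash
cat > h.py <<'E'
import numpy as np, cv2
from scipy.optimize import least_squares
def proj(p,P,dc=np.zeros(3)):
    M=np.linalg.inv(p["world_from_camera"]); c=(np.atleast_2d(P)+dc)@M[:3,:3].T+M[:3,3]
    c=c*[1,-1,-1]
    return cv2.projectPoints(c,np.zeros(3),np.zeros(3),p["intrinsics"],p["D"])[0][:,0]
def cab(pose,L):
    x,y,a=pose; L=np.atleast_2d(L); c,s=np.cos(a),np.sin(a)
    return np.c_[x+c*L[:,0]-s*L[:,1], y+s*L[:,0]+c*L[:,1], L[:,2]]
def dpt(q,r,y): # point at radius r along door
    return [-r*np.sin(q),y,.065+r*np.cos(q)]
E
python3 - <<'E'
from h import *
import pickle
d=pickle.load(open("d.pkl","rb"))
roof=np.array([[.028,.125,.19],[.235,.125,.19],[.235,-.125,.19],[.028,-.125,.19]])
t=np.array([[460,246],[687,238],[697,534],[465,543]])/3.75+[210,130]
s=np.array([[455,322],[235,468],[65,230],[275,100]])/4.27+[140,170]
def f(v,rear): 
    R=roof.copy(); R[1:3,0]=rear
    return np.r_[(proj(d["top"],cab(v,R))-t).ravel(),(proj(d["scene"],cab(v,R))-s).ravel()]
for rear in (.235,.263,.22,.207):
    r=least_squares(f,[.37,-.1,-1.57],args=(rear,)); print(rear,r.x,np.rad2deg(r.x[2])+90,r.cost); print(np.round(r.fun.reshape(-1,2),1).tolist())
r=least_squares(lambda v:f(v[:3],v[3]),[.37,-.1,-1.57,.235]);print(r.x,r.cost);np.save("cab.npy",r.x[:3])
c=r.x[:3]
import cv2
for n,o,k in(("scene",(140,170),4.27),("top",(210,130),3.75)):
    im=cv2.imread("pics/s1.png" if n=="scene" else "pics/t1.png")
    def L(a,b,col):
        q=(proj(d[n],cab(c,[a,b]))-o+.5)*k
        cv2.line(im,*[tuple(int(v) for v in w) for w in q],col,1)
    for y in(-.11,.11): L(dpt(-.15,0,y),dpt(-.15,.13,y),(0,0,255))
    L(dpt(-.15,.13,-.11),dpt(-.15,.13,.11),(0,0,255)); L(dpt(-.15,.168,-.065),dpt(-.15,.168,.065),(0,255,0))
    L(dpt(0,0,-.125),dpt(0,0,.125),(255,255,0))
    for q,col in((.4,(255,0,0)),(.6,(0,255,0)),(.8,(0,255,255)),(1.0,(0,0,255))): L(dpt(q,0,.143),dpt(q,.134,.143),col)
    cv2.imwrite(f"pics/{n}_o.png",im)
for n,k in (("beaker",.085),("phone",.01),("tip_box",.05),("jar",.1)):
    pass
E
```

```text
0.235 [ 0.53524236 -0.08169163 -1.52591092] 2.571744087100484 25.550070701430833
[[-3.4, -1.5], [0.7, -0.4], [1.7, -0.5], [-2.2, -1.1], [0.7, -1.7], [-2.8, 1.4], [-3.2, 0.1], [0.6, -2.0]]
0.263 [ 0.53391377 -0.06726987 -1.52265017] 2.7585713974094546 176.8762419090478
[[-8.1, -1.2], [4.7, -0.5], [6.0, -0.7], [-6.7, -0.8], [4.3, -4.4], [-6.4, 4.0], [-6.9, 2.5], [3.9, -4.2]]
0.22 [ 0.53587579 -0.08938581 -1.52749798] 2.4808124749347087 7.554054757230764
[[-0.9, -1.6], [-1.5, -0.4], [-0.6, -0.4], [0.2, -1.2], [-1.3, -0.3], [-0.8, 0.1], [-1.2, -1.1], [-1.2, -0.8]]
0.207 [ 0.53638229 -0.09603619 -1.52877565] 2.407607169106825 27.580248994572823
[[1.2, -1.7], [-3.4, -0.3], [-2.7, -0.3], [2.3, -1.3], [-3.0, 0.9], [0.9, -1.1], [0.5, -2.2], [-2.8, 0.2]]
[ 0.53582017 -0.08868444 -1.52735803  0.22136912] 7.370609953449258
```

View pics/scene_o.png

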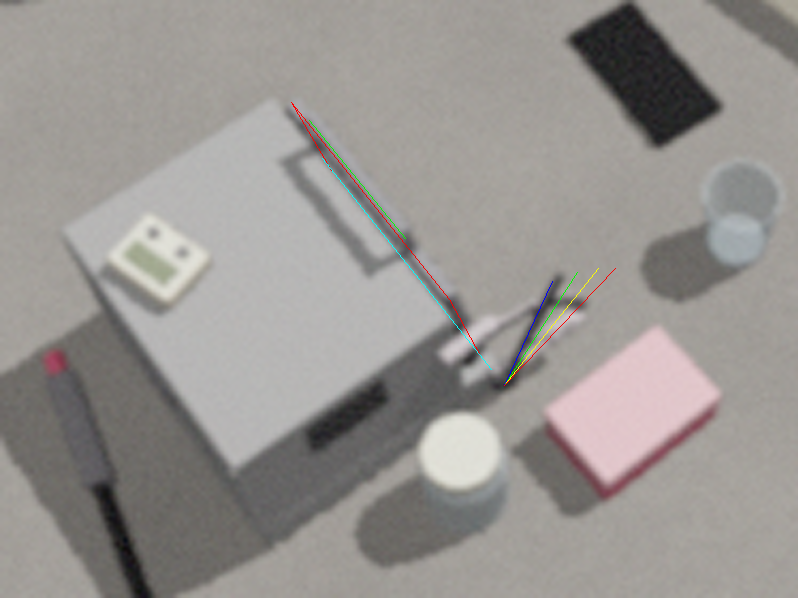

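View pics/top_o.png

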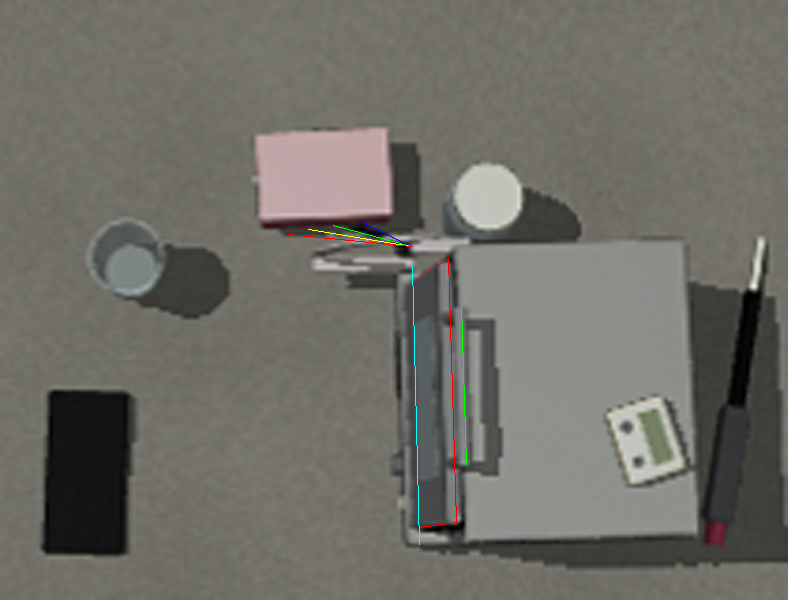

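```bash
cat >> h.py <<'E'
from scipy.spatial.transform import Rotation as Rn
def Rt(pose):
    a=pose[2]; y=np.array([-np.cos(a),-np.sin(a),0]); z=np.array([0,0,-1.]); return np.c_[np.cross(y,z),y,z]
def plan(p0,R0,p1,R1,n):
    w=Rn.from_matrix(R0.T@R1).as_rotvec()/n; Rs=R0; out=[]
    for i in range(n):
        out.append(np.r_[np.rad2deg(w),Rs.T@(p1-p0)/n]); Rs=Rs@Rn.from_rotvec(w).as_matrix()
    return np.array(out)
E
python3 - <<'E'
from h import *
from workcell import status
c=np.load("cab.npy"); s=status.read_state()
R0=Rn.from_rotvec(s["tcp_rot"]).as_matrix(); b=cab(c,dpt(-.15,.168,0))[0]
print("bar",b,"R1",Rt(c).round(3).tolist())
p=s["tool_pos"]; w=np.array([b[0],b[1],.36])
print(plan(p,R0,w,Rt(c),24).round(4).tolist())
E
```

```text
bar [ 0.53691038 -0.11376637  0.23111354] R1 [[-0.999, -0.043, 0.0], [-0.043, 0.999, 0.0], [-0.0, 0.0, -1.0]]
[[-0.0001, 0.0001, -0.7049, -0.0228, -0.0271, -0.0054], [-0.0001, 0.0001, -0.7049, -0.0225, -0.0274, -0.0054], [-0.0001, 0.0001, -0.7049, -0.0222, -0.0277, -0.0054], [-0.0001, 0.0001, -0.7049, -0.0218, -0.028, -0.0054], [-0.0001, 0.0001, -0.7049, -0.0215, -0.0282, -0.0054], [-0.0001, 0.0001, -0.7049, -0.0211, -0.0285, -0.0054], [-0.0001, 0.0001, -0.7049, -0.0208, -0.0288, -0.0054], [-0.0001, 0.0001, -0.7049, -0.0204, -0.029, -0.0054], [-0.0001, 0.0001, -0.7049, -0.0201, -0.0293, -0.0054], [-0.0001, 0.0001, -0.7049, -0.0197, -0.0295, -0.0054], [-0.0001, 0.0001, -0.7049, -0.0193, -0.0297, -0.0054], [-0.0001, 0.0001, -0.7049, -0.019, -0.03, -0.0054], [-0.0001, 0.0001, -0.7049, -0.0186, -0.0302, -0.0054], [-0.0001, 0.0001, -0.7049, -0.0182, -0.0304, -0.0054], [-0.0001, 0.0001, -0.7049, -0.0179, -0.0307, -0.0054], [-0.0001, 0.0001, -0.7049, -0.0175, -0.0309, -0.0054], [-0.0001, 0.0001, -0.7049, -0.0171, -0.0311, -0.0054], [-0.0001, 0.0001, -0.7049, -0.0167, -0.0313, -0.0054], [-0.0001, 0.0001, -0.7049, -0.0163, -0.0315, -0.0054], [-0.0001, 0.0001, -0.7049, -0.0159, -0.0317, -0.0054], [-0.0001, 0.0001, -0.7049, -0.0155, -0.0319, -0.0054], [-0.0001, 0.0001, -0.7049, -0.0152, -0.0321, -0.0054], [-0.0001, 0.0001, -0.7049, -0.0148, -0.0323, -0.0054], [-0.0001, 0.0001, -0.7049, -0.0144, -0.0324, -0.0054]]
```

Call:
drive_tool --pt "0 0 -0.7 -0.022 -0.028 -0.014 1" --pt "0 0 -0.7 -0.022 -0.028 -0.014 1" --pt "0 0 -0.7 -0.022 -0.028 -0.014 1" --pt "0 0 -0.7 -0.022 -0.028 -0.014 1" --pt "0 0 -0.7 -0.022 -0.028 -0.014 1" --pt "0 0 -0.7 -0.021 -0.028 -0.014 1" --pt "0 0 -0.7 -0.021 -0.029 -0.014 1" --pt "0 0 -0.7 -0.02 -0.029 -0.014 1"

```text
time: 1.87
tool_pos: [0.2899, 0.3952, 0.3441]
tcp_rot: [0.24, 3.132, 0.001]
wrist_force: [1.5, 0.5, 0.0]
width: 1.002
grip_force: 0.0
```

Call:
drive_tool --pt "0 0 -0.7 -0.02 -0.029 0 1" --pt "0 0 -0.7 -0.02 -0.0295 0 1" --pt "0 0 -0.7 -0.019 -0.03 0 1" --pt "0 0 -0.7 -0.019 -0.03 0 1" --pt "0 0 -0.7 -0.019 -0.03 0 1" --pt "0 0 -0.7 -0.018 -0.03 0 1" --pt "0 0 -0.7 -0.018 -0.031 0 1" --pt "0 0 -0.7 -0.017 -0.031 0 1"

```text
time: 2.53
tool_pos: [0.4123, 0.1394, 0.3436]
tcp_rot: [0.087, 3.139, 0.001]
wrist_force: [1.1, 0.4, -0.4]
width: 1.002
grip_force: 0.0
```

Run:
```python
from h import *
from workcell import status, read_camera, masks_of
import pickle
s=status.read_state(); p=read_camera("wrist"); print(s["time"],s["tool_pos"],s["tcp_rot"],s["q"])
T=np.eye(4);T[:3,:3]=Rn.from_rotvec(s["tcp_rot"]).as_matrix();T[:3,3]=s["tool_pos"]
p["world_from_camera"]=T@p["mount"]; pickle.dump(p,open("w1.pkl","wb")); print(p["mount"].round(3).tolist())
im=p["color"][:,:,::-1].copy()
c=np.load("cab.npy")
cv2.imwrite("pics/w1raw.png",im)
k=1.4; im=cv2.resize(im,None,fx=k,fy=k)
def L(a,b,col):
    q=(proj(p,cab(c,[a,b]))+.5)*k
    if abs(q).max()<3000: cv2.line(im,*[tuple(int(v) for v in w) for w in q],col,1)
L(dpt(-.15,.13,-.11),dpt(-.15,.13,.11),(0,0,255)); L(dpt(-.15,.168,-.065),dpt(-.15,.168,.065),(0,255,0))
L(dpt(0,0,-.125),dpt(0,0,.125),(255,255,0))
for q,col in((.4,(255,0,0)),(.6,(0,255,0)),(.8,(0,255,255))): L(dpt(q,0,.143),dpt(q,.134,.143),col)
cv2.imwrite("pics/w1.png",im)
for n in("pointer","door","door_bar"):
    for m in masks_of(p,n)[:2]: print(n,m["score"],m["bbox"])
```

```text
2.5333 [0.41231276 0.13943961 0.34364617] [8.73098839e-02 3.13927932e+00 6.12429564e-04] [ 2.68833548e-01 -2.55315185e-01  1.92245163e+00  5.18784711e-05
  1.47329085e+00 -1.24635798e+00]
[[0.001, 0.961, 0.275, 0.07], [1.0, -0.001, 0.0, 0.001], [0.001, 0.275, -0.961, -0.143], [0.0, 0.0, 0.0, 1.0]]
pointer 0.37 [0.0, 165.9, 217.3, 391.8]
door 0.79 [10.8, 185.5, 148.3, 385.1]
door_bar 0.81 [11.0, 185.0, 150.4, 386.0]
door_bar 0.54 [1.0, 169.1, 217.3, 392.9]
```

View pics/w1.png

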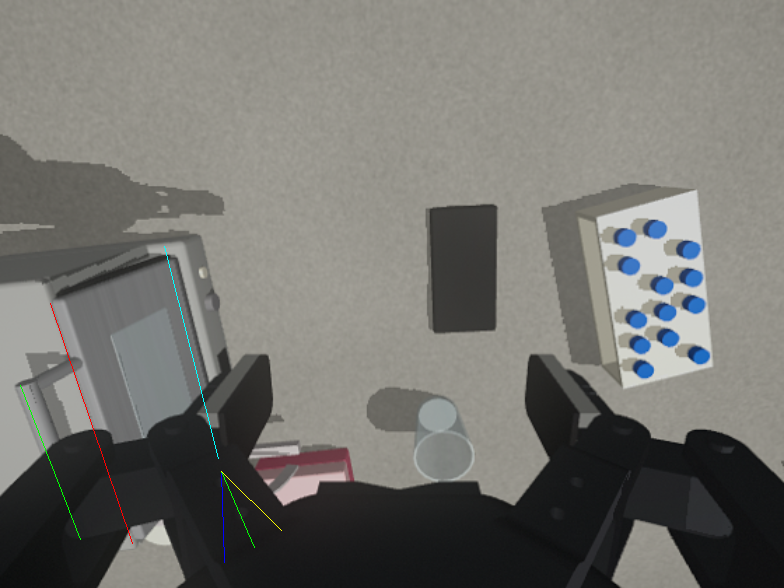

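Call:
drive_tool --pt "0 0 -0.5 -0.037 -0.008 0 1" --pt "0 0 -0.5 -0.037 -0.008 0 1" --pt "0 0 -0.5 -0.037 -0.008 0 1" --pt "0 0 -0.5 -0.037 -0.008 0 1" --pt "0 0 -0.5 -0.037 -0.008 0 1" --pt "0 0 -0.5 -0.037 -0.008 0 1" --pt "0 0 -0.5 -0.037 -0.008 0 1" --pt "0 0 -0.5 -0.037 -0.008 0 1"

```text
time: 3.4
tool_pos: [0.7075, 0.0718, 0.343]
tcp_rot: [0.026, -3.141, -0.001]
wrist_force: [0.5, 0.3, 0.4]
width: 1.002
grip_force: 0.0
```

```bash
cat > w.py <<'E'
from h import *
from workcell import status, read_camera, masks_of
import pickle,sys
nm=sys.argv[1]
s=status.read_state(); p=read_camera("wrist"); print(s["time"],s["tool_pos"],s["tcp_rot"],s["q"])
T=np.eye(4);T[:3,:3]=Rn.from_rotvec(s["tcp_rot"]).as_matrix();T[:3,3]=s["tool_pos"]
p["world_from_camera"]=T@p["mount"]; pickle.dump(p,open(nm+".pkl","wb"))
im=p["color"][:,:,::-1].copy()
c=np.load("cab.npy"); cv2.imwrite(f"pics/{nm}raw.png",im)
k=1.4; im=cv2.resize(im,None,fx=k,fy=k)
def L(a,b,col):
    q=(proj(p,cab(c,[a,b]))+.5)*k
    if abs(q).max()<3000: cv2.line(im,*[tuple(int(v) for v in w) for w in q],col,1)
L(dpt(-.15,.168,-.065),dpt(-.15,.168,.065),(0,255,0))
L(dpt(0,0,-.125),dpt(0,0,.125),(255,255,0))
for q,col in((.4,(255,0,0)),(.6,(0,255,0)),(.8,(0,255,255))): L(dpt(q,0,.143),dpt(q,.134,.143),col)
cv2.imwrite(f"pics/{nm}.png",im)
E
python3 w.py w2
```

```text
3.4 [0.70747114 0.07181494 0.34295707] [ 2.58123930e-02 -3.14109091e+00 -1.12552250e-03] [ 6.57786738e-02  2.91084291e-01  1.36850828e+00  7.41081511e-04
  1.48235371e+00 -1.52151818e+00]
```

View pics/w2.png

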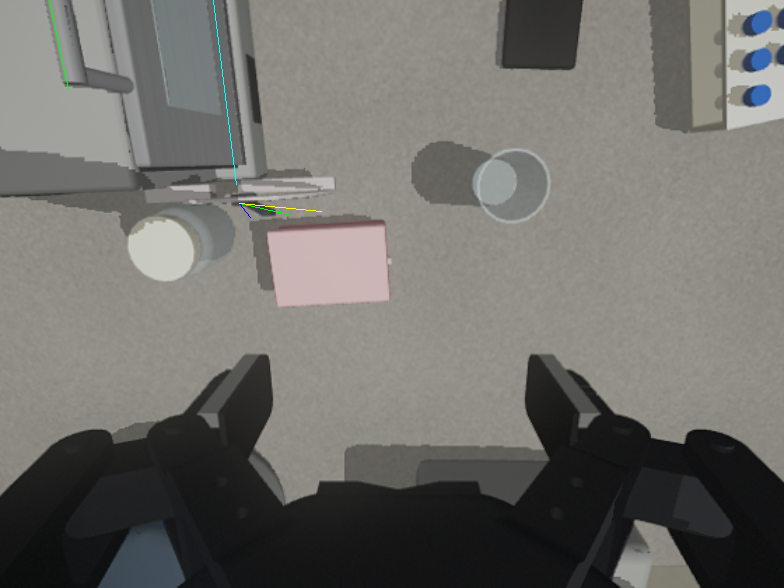

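Run:
```python
import cv2,numpy as np
w=cv2.imread("pics/w2raw.png")[120:165,160:240]; s=cv2.imread("pics/scene0.png")[228:268,243:288]; t=cv2.imread("pics/top0.png")[182:207,285:335]
f=lambda a,k:cv2.resize(a,None,fx=k,fy=k,interpolation=cv2.INTER_NEAREST)
W=f(w,7);S=f(s,7);T=f(t,8)
im=np.zeros((600,800,3),np.uint8); im[:315,:560]=W; im[318:598,:315]=S; im[340:540,380:780]=T
cv2.imwrite("pics/comp.png",im)
```

```text
(no output)
```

View pics/comp.png

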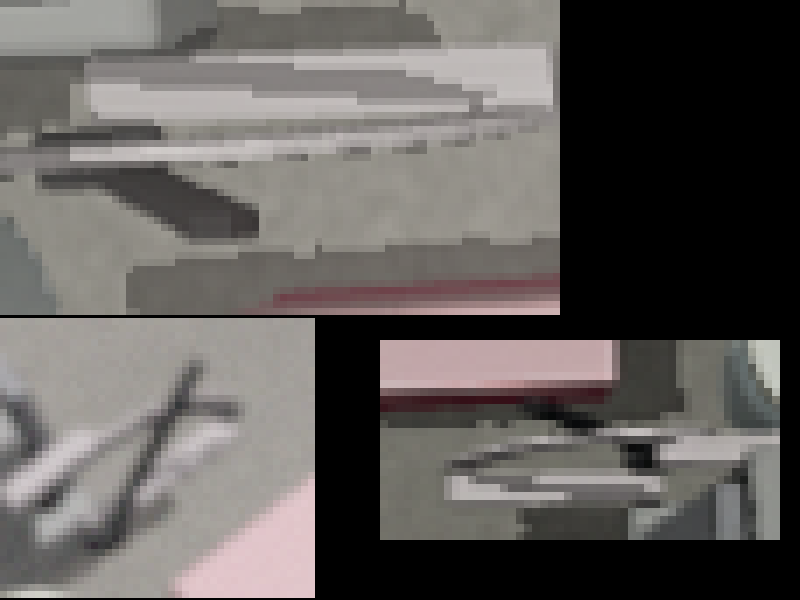

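Run:
```python
from h import *
import pickle
d=pickle.load(open("d.pkl","rb")); w=pickle.load(open("w2.pkl","rb")); c=np.load("cab.npy")
V=[("w",w,[192.6,151.8],None),("s",d["scene"],[270.1,233.8],[258.5,259.2]),("t",d["top"],[303.25,189.6],None)]
for n,p,tip,base in V:
    for q in np.arange(.3,.71,.05):
        print(n,round(q,2),(proj(p,cab(c,dpt(q,.134,.143)))-tip).round(1).tolist(),end=" ")
    print(n,"base",proj(p,cab(c,dpt(0,0,.143))).round(1).tolist())
# joint fit: q + 3mm-prior offset per camera
def f(v):
    q=v[0];o=[]
    for i,(n,p,tip,base) in enumerate(V):
        dc=v[1+3*i:4+3*i]; o+=list((proj(p,cab(c,dpt(q,.134,.143)),dc)-tip)[0]/.8)+list(dc/.003)
        if base: o+=list((proj(p,cab(c,dpt(q,0,.143)),dc)-base)[0]/1.0)
    return np.array(o)
r=least_squares(f,np.r_[.5,np.zeros(9)]); print(r.x.round(4),r.cost,np.sqrt(np.linalg.inv(r.jac.T@r.jac)[0,0]))
```

```text
w 0.3 [[-28.9, 4.2]] w 0.35 [[-21.5, 3.7]] w 0.4 [[-14.2, 3.3]] w 0.45 [[-7.0, 2.7]] w 0.5 [[0.0, 2.2]] w 0.55 [[6.8, 1.6]] w 0.6 [[13.3, 1.0]] w 0.65 [[19.6, 0.4]] w 0.7 [[25.6, -0.2]] w base [[170.3, 144.8]]
s 0.3 [[-4.4, 3.2]] s 0.35 [[-2.8, 2.4]] s 0.4 [[-1.2, 1.7]] s 0.45 [[0.3, 1.1]] s 0.5 [[1.8, 0.5]] s 0.55 [[3.2, -0.0]] s 0.6 [[4.6, -0.5]] s 0.65 [[6.0, -0.8]] s 0.7 [[7.2, -1.1]] s base [[257.7, 259.8]]
t 0.3 [[6.8, -1.1]] t 0.35 [[4.8, -0.9]] t 0.4 [[2.7, -0.7]] t 0.45 [[0.8, -0.6]] t 0.5 [[-1.2, -0.4]] t 0.55 [[-3.1, -0.1]] t 0.6 [[-4.9, 0.1]] t 0.65 [[-6.6, 0.3]] t 0.7 [[-8.3, 0.6]] t base [[319.2, 195.2]]
[ 4.782e-01 -2.100e-03  2.600e-03 -1.000e-03 -1.700e-03  0.000e+00
  6.000e-04 -8.000e-04 -6.000e-04 -1.000e-04] 2.270528426557917 0.016467852047445587
```

Call:
drive_tool --pt "0 0 -0.19 0.0218 -0.0222 0 1" --pt "0 0 -0.19 0.0218 -0.0222 0 1" --pt "0 0 -0.19 0.0218 -0.0222 0 1" --pt "0 0 -0.19 0.0218 -0.0222 0 1" --pt "0 0 -0.19 0.0218 -0.0222 0 1" --pt "0 0 -0.19 0.0218 -0.0222 0 1" --pt "0 0 -0.19 0.0218 -0.0222 0 1" --pt "0 0 -0.19 0.0218 -0.0222 0 1"

```text
time: 4.12
tool_pos: [0.5352, -0.111, 0.3432]
tcp_rot: [-0.068, 3.141, 0.001]
wrist_force: [-0.2, -0.1, 0.4]
width: 0.999
grip_force: 0.0
```

Call:
drive_tool --pt "0 0 0 0 0 0 1" --pt "0 0 0 0 0 0 1"

```text
time: 4.28
tool_pos: [0.5357, -0.1114, 0.3437]
tcp_rot: [-0.062, 3.14, 0.001]
wrist_force: [-0.5, 0.1, -0.1]
width: 0.999
grip_force: 0.0
```

```bash
python3 w.py w3
```

```text
4.2833 [ 0.53573489 -0.11143118  0.3437132 ] [-6.23040897e-02  3.13993652e+00  7.71942234e-04] [-2.51070911e-01 -2.98182097e-02  1.72593420e+00  7.57458896e-04
  1.44460814e+00 -1.86164197e+00]
```

View pics/w3.png

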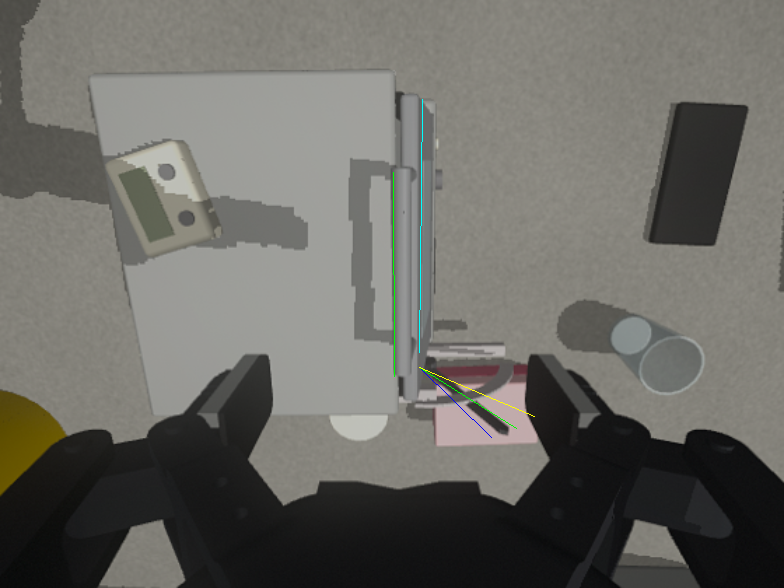

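Call:
drive_tool --pt "0 0 0 0 0.002 0.017 1" --pt "0 0 0 0 0 0.02 1" --pt "0 0 0 0 0 0.02 1" --pt "0 0 0 0 0 0.02 1" --pt "0 0 0 0 0 0.02 1" --pt "0 0 0 0 0 0.018 1" --pt "0 0 0 0 0 0.012 1" --pt "0 0 0 0 0 0.005 1"

```text
time: 5.0
tool_pos: [0.5356, -0.1085, 0.2086]
tcp_rot: [0.066, -3.137, -0.002]
wrist_force: [0.6, 0.6, -0.5]
width: 1.003
grip_force: 0.0
```

Call:
drive_tool --pt "0 0 0 0 0 0 0" --pt "0 0 0 0 0 0 0" --pt "0 0 0 0 0 0 0" --pt "0 0 0 0 0 0 0" --pt "0 0 0 0 0 0 0" --pt "0 0 0 0 0 0 0" --pt "0 0 0 0 0 0 0" --pt "0 0 0 0 0 0 0" --force 40

```text
time: 5.67
tool_pos: [0.5366, -0.1096, 0.2123]
tcp_rot: [-0.063, 3.14, 0.002]
wrist_force: [-1.0, 4.6, 4.3]
width: 0.125
grip_force: 39.2
```

```bash
python3 -c "
import numpy as np
q=np.linspace(-.15,1.41,33);d=np.c_[np.diff(.168*np.sin(q)),-np.diff(.168*np.cos(q))].round(4)
for i in range(4):print([[0,0,0,0,*r,0] for r in d[8*i:8*i+8].tolist()])"
```

```text
[[0, 0, 0, 0, 0.0081, -0.001, 0], [0, 0, 0, 0, 0.0082, -0.0006, 0], [0, 0, 0, 0, 0.0082, -0.0002, 0], [0, 0, 0, 0, 0.0082, 0.0002, 0], [0, 0, 0, 0, 0.0082, 0.0006, 0], [0, 0, 0, 0, 0.0081, 0.001, 0], [0, 0, 0, 0, 0.0081, 0.0014, 0], [0, 0, 0, 0, 0.008, 0.0018, 0]]
[[0, 0, 0, 0, 0.0079, 0.0021, 0], [0, 0, 0, 0, 0.0078, 0.0025, 0], [0, 0, 0, 0, 0.0077, 0.0029, 0], [0, 0, 0, 0, 0.0075, 0.0033, 0], [0, 0, 0, 0, 0.0073, 0.0036, 0], [0, 0, 0, 0, 0.0072, 0.004, 0], [0, 0, 0, 0, 0.007, 0.0043, 0], [0, 0, 0, 0, 0.0067, 0.0047, 0]]
[[0, 0, 0, 0, 0.0065, 0.005, 0], [0, 0, 0, 0, 0.0062, 0.0053, 0], [0, 0, 0, 0, 0.006, 0.0056, 0], [0, 0, 0, 0, 0.0057, 0.0059, 0], [0, 0, 0, 0, 0.0054, 0.0061, 0], [0, 0, 0, 0, 0.0051, 0.0064, 0], [0, 0, 0, 0, 0.0048, 0.0066, 0], [0, 0, 0, 0, 0.0045, 0.0069, 0]]
[[0, 0, 0, 0, 0.0041, 0.0071, 0], [0, 0, 0, 0, 0.0038, 0.0073, 0], [0, 0, 0, 0, 0.0034, 0.0074, 0], [0, 0, 0, 0, 0.003, 0.0076, 0], [0, 0, 0, 0, 0.0027, 0.0077, 0], [0, 0, 0, 0, 0.0023, 0.0079, 0], [0, 0, 0, 0, 0.0019, 0.008, 0], [0, 0, 0, 0, 0.0015, 0.008, 0]]
```

Call:
drive_tool --pt "0 0 0 0 0.004 -0.0005 0" --pt "0 0 0 0 0.0082 -0.0008 0" --pt "0 0 0 0 0.0082 -0.0004 0" --pt "0 0 0 0 0.0082 0 0" --pt "0 0 0 0 0.0082 0.0004 0" --pt "0 0 0 0 0.0082 0.0008 0" --pt "0 0 0 0 0.0081 0.0012 0" --pt "0 0 0 0 0.008 0.0016 0"

```text
time: 6.33
tool_pos: [0.5336, -0.0483, 0.2085]
tcp_rot: [0.063, -3.141, -0.0]
wrist_force: [0.7, -0.8, 1.9]
width: 0.12
grip_force: 41.9
```

Call:
drive_tool --pt "0 0 0 0 0.0079 0.0021 0" --pt "0 0 0 0 0.0078 0.0025 0" --pt "0 0 0 0 0.0077 0.0029 0" --pt "0 0 0 0 0.0075 0.0033 0"

```text
time: 6.67
tool_pos: [0.5321, -0.0176, 0.1974]
tcp_rot: [0.063, -3.14, -0.0]
wrist_force: [-0.8, -0.8, 1.0]
width: 0.119
grip_force: 42.9
```

Call:
drive_tool --pt "0 0 0 0 0.0073 0.0035 0" --pt "0 0 0 0 0.0072 0.0039 0" --pt "0 0 0 0 0.007 0.0042 0" --pt "0 0 0 0 0.0067 0.0046 0" --pt "0 0 0 0 0.0065 0.0049 0" --pt "0 0 0 0 0.0062 0.0052 0" --pt "0 0 0 0 0.006 0.0055 0" --pt "0 0 0 0 0.0057 0.0058 0"

```text
time: 7.33
tool_pos: [0.5296, 0.0349, 0.1597]
tcp_rot: [0.063, -3.139, -0.001]
wrist_force: [-4.5, 0.1, 2.6]
width: 0.124
grip_force: 44.5
```

Call:
drive_tool --pt "0 0 0 0 0.0054 0.0061 0" --pt "0 0 0 0 0.0051 0.0064 0" --pt "0 0 0 0 0.0048 0.0066 0" --pt "0 0 0 0 0.0045 0.0069 0" --pt "0 0 0 0 0.0042 0.0071 0"

```text
time: 7.75
tool_pos: [0.5284, 0.0595, 0.1266]
tcp_rot: [0.062, -3.139, -0.003]
wrist_force: [-5.5, 2.4, 1.4]
width: 0.121
grip_force: 46.0
```

Call:
drive_tool --pt "0 0 0 0 0.0038 0.0072 0" --pt "0 0 0 0 0.0034 0.0074 0" --pt "0 0 0 0 0.003 0.0076 0" --pt "0 0 0 0 0.0027 0.0077 0" --pt "0 0 0 0 0.0023 0.0079 0" --pt "0 0 0 0 0.0018 0.007 0" --pt "0 0 0 0 0.001 0.004 0" --pt "0 0 0 0 0 0 0"

```text
time: 8.42
tool_pos: [0.5274, 0.0788, 0.077]
tcp_rot: [0.061, -3.138, -0.006]
wrist_force: [-5.2, 8.6, 0.9]
width: 0.125
grip_force: 47.6
```

Call:
drive_tool --pt "0 0 0 0 0 0.003 0" --pt "0 0 0 0 0 0.003 0" --pt "0 0 0 0 0 0 0" --pt "0 0 0 0 0 0 0" --pt "0 0 0 0 0 0 0" --pt "0 0 0 0 0 0 0"

```text
time: 8.92
tool_pos: [0.5274, 0.0799, 0.072]
tcp_rot: [0.06, -3.139, -0.009]
wrist_force: [-5.9, 12.9, 2.9]
width: 0.123
grip_force: 47.8
```

Run:
```python
from h import *
from workcell import status, read_camera
s=status.read_state(); print(s["time"],s["tool_pos"],s["wrist_force"])
c=np.load("cab.npy")+[0,.003,0]
im=np.zeros((600,800,3),np.uint8)
for n,(x,y,w,h),ox in(("scene",(200,175,100,100),0),("top",(250,165,100,110),400)):
    p=read_camera(n); k=4 if n=="scene" else 4
    a=cv2.resize(p["color"][y:y+h,x:x+w,::-1],None,fx=k,fy=k,interpolation=cv2.INTER_CUBIC)
    for q,col in((1.2,(0,0,255)),(1.4,(0,255,0))):
        for yy in (-.065,.065):
            L=(proj(p,cab(c,[dpt(q,0,yy),dpt(q,.168,yy)]))-[x,y]+.5)*k
            cv2.line(a,*[tuple(int(v) for v in u) for u in L],col,1)
    im[:h*k,ox:ox+w*k]=a
cv2.imwrite("pics/dn.png",im)
```

```text
8.9167 [0.52736428 0.07987473 0.07200671] [-5.91046201 12.86708     2.88500836]
```

View pics/dn.png

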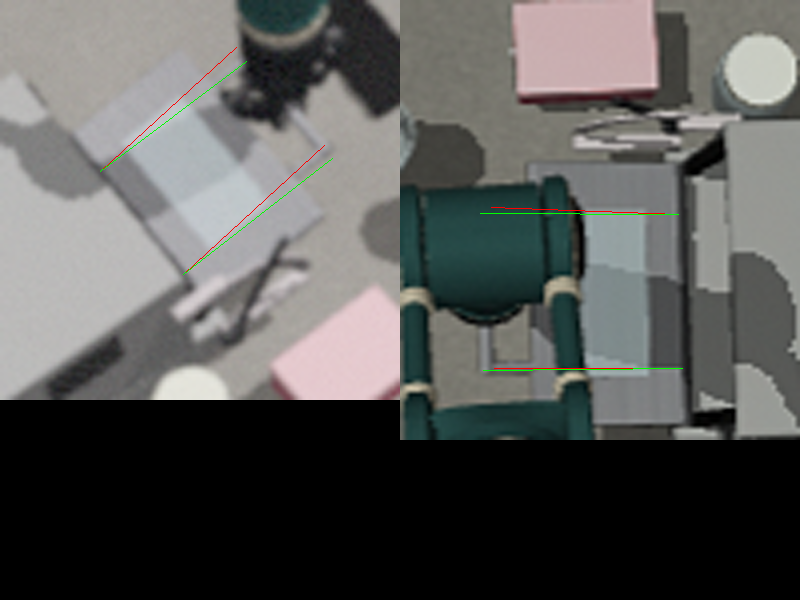

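Call:
drive_tool --pt "0 0 0 0 0.0015 0.003 0" --pt "0 0 0 0 0.0015 0.002 0" --pt "0 0 0 0 0 0 0" --pt "0 0 0 0 0 0 0"

```text
time: 9.35
tool_pos: [0.5273, 0.0809, 0.0667]
tcp_rot: [0.062, -3.139, -0.004]
wrist_force: [-5.0, 5.3, 0.9]
width: 0.122
grip_force: 47.9
```

Call:
drive_tool --pt "0 0 0 0 0 0.003 0" --pt "0 0 0 0 0 0.003 0" --pt "0 0 0 0 0 0 0" --pt "0 0 0 0 0 0 0"

```text
time: 9.68
tool_pos: [0.5285, 0.081, 0.0654]
tcp_rot: [0.062, -3.14, -0.004]
wrist_force: [-16.1, 3.1, 28.6]
width: 0.123
grip_force: 51.3
```

Run:
```python
from h import *
from workcell import status, read_camera
s=status.read_state(); print(s["time"],s["tool_pos"],s["wrist_force"])
p=read_camera("scene"); cv2.imwrite("pics/s3.png",p["color"][:,:,::-1])
p["world_from_camera"]=p["world_from_camera"]
c=np.load("cab.npy")+[0,.003,0]
k=7;x,y,w,h=240,195,50,60
a=cv2.resize(p["color"][y:y+h,x:x+w,::-1],None,fx=k,fy=k,interpolation=cv2.INTER_CUBIC)
b=a.copy()
for q,col in((1.2,(0,0,255)),(1.3,(0,255,255)),(1.4,(0,255,0)),(1.5,(255,0,0))):
    L=(proj(p,cab(c,[dpt(q,.168,-.065),dpt(q,.168,.065)]))-[x,y]+.5)*k
    cv2.line(b,*[tuple(int(v) for v in u) for u in L],col,1)
    L=(proj(p,cab(c,[dpt(q,0,.11),dpt(q,.13,.11)]))-[x,y]+.5)*k
    cv2.line(b,*[tuple(int(v) for v in u) for u in L],col,1)
cv2.imwrite("pics/dn2.png",np.hstack([a,b]))
```

```text
9.6833 [0.5285423  0.08099166 0.06535115] [-16.13534852   3.05282398  28.61914506]
```

View pics/dn2.png

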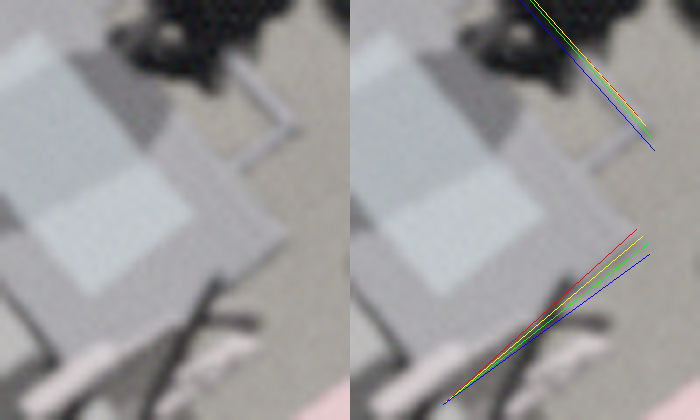

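Run:
```python
from h import *
import pickle
d=pickle.load(open("d.pkl","rb")); c=np.load("cab.npy")+[0,.0042,0]; np.save("cab2.npy",c)
for n,p,tip in(("w2",pickle.load(open("w2.pkl","rb")),[192.6,151.8]),("w3",pickle.load(open("w3.pkl","rb")),[360.2,306.6]),("s",d["scene"],[270.1,233.8]),("t",d["top"],[303.25,189.6])):
    r=least_squares(lambda v:(proj(p,cab(c,dpt(v[0],.134,.143)))-tip)[0],[.5]); print(n,r.x,r.fun)
q=np.linspace(1.4,.47,25);q=q;dd=np.c_[np.diff(.168*np.sin(q)),-np.diff(.168*np.cos(q))].round(4)
for i in range(3):print([[0,0,0,0,*r,0] for r in dd[8*i:8*i+8].tolist()])
```

```text
w2 [0.47053277] [0.20188    2.57463478]
w3 [0.47441643] [1.229623  3.3941337]
s [0.41611255] [0.35879653 0.83413202]
t [0.43705121] [-0.06319229 -0.64486638]
[[0, 0, 0, 0, -0.0012, -0.0064, 0], [0, 0, 0, 0, -0.0015, -0.0063, 0], [0, 0, 0, 0, -0.0017, -0.0063, 0], [0, 0, 0, 0, -0.002, -0.0062, 0], [0, 0, 0, 0, -0.0022, -0.0061, 0], [0, 0, 0, 0, -0.0024, -0.006, 0], [0, 0, 0, 0, -0.0027, -0.0059, 0], [0, 0, 0, 0, -0.0029, -0.0058, 0]]
[[0, 0, 0, 0, -0.0031, -0.0057, 0], [0, 0, 0, 0, -0.0033, -0.0056, 0], [0, 0, 0, 0, -0.0036, -0.0055, 0], [0, 0, 0, 0, -0.0038, -0.0053, 0], [0, 0, 0, 0, -0.004, -0.0052, 0], [0, 0, 0, 0, -0.0042, -0.005, 0], [0, 0, 0, 0, -0.0044, -0.0048, 0], [0, 0, 0, 0, -0.0045, -0.0047, 0]]
[[0, 0, 0, 0, -0.0047, -0.0045, 0], [0, 0, 0, 0, -0.0049, -0.0043, 0], [0, 0, 0, 0, -0.005, -0.0041, 0], [0, 0, 0, 0, -0.0052, -0.0039, 0], [0, 0, 0, 0, -0.0054, -0.0037, 0], [0, 0, 0, 0, -0.0055, -0.0035, 0], [0, 0, 0, 0, -0.0056, -0.0033, 0], [0, 0, 0, 0, -0.0057, -0.0031, 0]]
```

Call:
drive_tool --pt "0 0 0 0 0 -0.004 0" --pt "0 0 0 0 -0.0012 -0.0064 0" --pt "0 0 0 0 -0.0015 -0.0063 0" --pt "0 0 0 0 -0.0017 -0.0063 0" --pt "0 0 0 0 -0.002 -0.0062 0" --pt "0 0 0 0 -0.0022 -0.0061 0" --pt "0 0 0 0 -0.0024 -0.006 0" --pt "0 0 0 0 -0.0027 -0.0059 0"

```text
time: 10.4
tool_pos: [0.5288, 0.0681, 0.1085]
tcp_rot: [0.061, -3.141, -0.008]
wrist_force: [-3.0, 8.8, 0.7]
width: 0.122
grip_force: 47.7
```

Call:
drive_tool --pt "0 0 0 0 -0.0029 -0.0058 0" --pt "0 0 0 0 -0.0031 -0.0057 0" --pt "0 0 0 0 -0.0033 -0.0056 0" --pt "0 0 0 0 -0.0036 -0.0055 0" --pt "0 0 0 0 -0.0038 -0.0053 0" --pt "0 0 0 0 -0.004 -0.0052 0" --pt "0 0 0 0 -0.0042 -0.005 0" --pt "0 0 0 0 -0.0044 -0.0048 0"

```text
time: 11.07
tool_pos: [0.5303, 0.0402, 0.1527]
tcp_rot: [-0.061, 3.141, 0.012]
wrist_force: [-6.7, 12.8, 7.1]
width: 0.129
grip_force: 46.5
```

Call:
drive_tool --pt "0 0 0 0 -0.0045 -0.0047 0" --pt "0 0 0 0 -0.0047 -0.0045 0" --pt "0 0 0 0 -0.0049 -0.0043 0" --pt "0 0 0 0 -0.005 -0.0041 0" --pt "0 0 0 0 -0.0052 -0.0039 0" --pt "0 0 0 0 -0.0054 -0.0037 0" --pt "0 0 0 0 -0.0055 -0.0035 0" --pt "0 0 0 0 -0.0056 -0.0033 0"

```text
time: 11.73
tool_pos: [0.5325, -0.0015, 0.1859]
tcp_rot: [-0.062, 3.139, 0.009]
wrist_force: [-6.6, 9.2, 12.7]
width: 0.12
grip_force: 47.2
```

Call:
drive_tool --pt "0 0 0 0 -0.003 -0.0015 0" --pt "0 0 0 0 0 0 0" --pt "0 0 0 0 0 0 0" --pt "0 0 0 0 0 0 0" --pt "0 0 0 0 0 0 0"

```text
time: 12.15
tool_pos: [0.5326, -0.0046, 0.1875]
tcp_rot: [-0.061, 3.139, 0.009]
wrist_force: [-8.5, 8.0, 12.9]
width: 0.126
grip_force: 47.4
```

Run:
```python
from h import *
from workcell import status
s=status.read_state(); print(s["time"],s["tool_pos"],s["wrist_force"])
from workcell import read_camera
p=read_camera("scene"); w=read_camera("wrist")
import pickle; T=np.eye(4);T[:3,:3]=Rn.from_rotvec(s["tcp_rot"]).as_matrix();T[:3,3]=s["tool_pos"]
w["world_from_camera"]=T@w["mount"]; pickle.dump((s,p,w),open("f.pkl","wb"))
x,y,ww,h=205,190,85,85;k=4.7
a=cv2.resize(p["color"][y:y+h,x:x+ww,::-1],None,fx=k,fy=k,interpolation=cv2.INTER_CUBIC)
b=cv2.resize(w["color"][:,:,::-1],(400,300))
im=np.zeros((400,800,3),np.uint8); im[:399,:399]=a[:399,:399]; im[:300,400:]=b
cv2.imwrite("pics/f.png",im)
```

```text
12.15 [ 0.53263679 -0.00460068  0.18750569] [-8.45986944  8.04512794 12.88236228]
```

View pics/f.png

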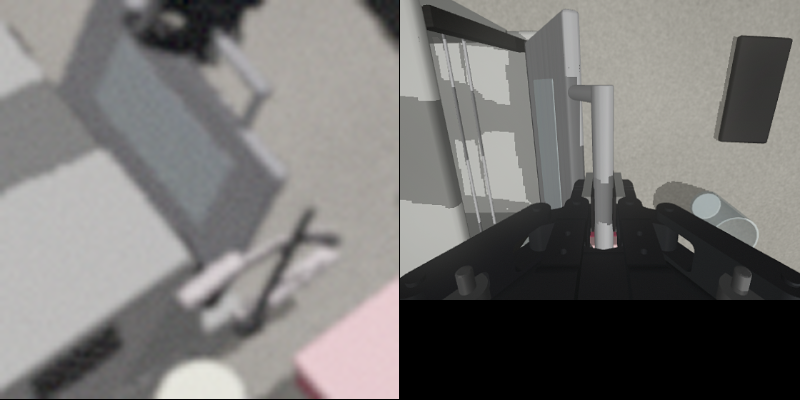

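Run:
```python
from h import *
import pickle
s,p,w=pickle.load(open("f.pkl","rb")); c=np.load("cab2.npy")
m=lambda u,v:[205+u/4.7-.5,190+v/4.7-.5]
for n,r,y,px in(("corner",.13,.11,m(280,178)),("bar end",.168,.065,m(268,93)),("tip",.134,.143,m(309,210))):
    f=least_squares(lambda v:(proj(p,cab(c,dpt(v[0],r,y)))-px)[0],[.5]); print(n,f.x,f.fun)
# wrist: bar end near robot, front/back door corners
for r,y,px in((.168,-.065,[(603-400)*1.4,87*1.4]),(.13,-.11,[(570-400)*1.4,11*1.4])):
    f=least_squares(lambda v:(proj(w,cab(c,dpt(v[0],r,y)))-px)[0],[.5]); print(f.x,f.fun)
```

```text
corner [0.42710969] [0.30661385 0.75656576]
bar end [0.48265196] [0.29954407 0.91742407]
tip [0.41558882] [0.19810245 0.46017177]
[0.50132585] [0.1418962  5.53127275]
[0.48562116] [-0.44373259  3.09656783]
```

Call:
drive_tool --pt "0 0 0 0 -0.002 -0.0005 0" --pt "0 0 0 0 -0.002 -0.0005 0" --pt "0 0 0 0 0 0 0" --pt "0 0 0 0 0 0 0" --pt "0 0 0 0 0 0 0" --pt "0 0 0 0 0 0 0" --pt "0 0 0 0 0 0 0" --pt "0 0 0 0 0 0 0"

```text
time: 12.92
tool_pos: [0.5329, -0.0087, 0.1892]
tcp_rot: [-0.062, 3.139, 0.008]
wrist_force: [-9.7, 8.5, 16.5]
width: 0.127
grip_force: 48.0
```

Run:
```python
from h import *
from workcell import status, read_camera
s=status.read_state(); w=read_camera("wrist"); p=read_camera("scene"); print(s["time"],s["tool_pos"],np.arcsin((s["tool_pos"][1]+.0845)/.168),abs(s["joint_vel"]).max())
T=np.eye(4);T[:3,:3]=Rn.from_rotvec(s["tcp_rot"]).as_matrix();T[:3,3]=s["tool_pos"]
x,y,ww,h=205,190,85,85
cv2.imwrite("pics/g.png",cv2.resize(p["color"][y:y+h,x:x+ww,::-1],None,fx=6,fy=6,interpolation=cv2.INTER_CUBIC))
print(status.read_state()["tool_pos"])
```

```text
12.9167 [ 0.53290595 -0.00866869  0.18917833] 0.46830767710574556 0.0027591534754136168
[ 0.53289172 -0.00868595  0.18920101]
```

```bash
python3 -c "
from workcell import workorder; print(workorder.finish_job())"
```

```text
the job is handed in; nothing more can be done
None
```

The job is handed in with no verdict shown: I lowered the door to its stop (about 29 N of upward force there), then raised it and held it still at about 0.47 rad; the pointer measured 0.47 from the wrist camera and 0.42–0.44 from the scene and top cameras, and I viewed 11 pictures, one over the limit of 10.

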